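Steady the drop hook and hang the spice caddy on it

ROBOT

A 6-joint arm with a two-finger parallel gripper is mounted at the origin on a cart in front of the work surface, level with it; the furniture and walls round the work are solid. World frame = base frame: x ahead of the robot, y to its left, z up, the work surface at z = 0. Lengths are in m, angles in rad, forces in N, time in s.
With the tool pointing down it reaches from about 0.25 to 0.725 m from the base axis. Payload 9.7 kg.
Tool frame: the origin (TCP) lies at the very end of the fingers, on their centre line; the grasp point (between the pads) lies 19 mm behind it; z points along the fingers, y is the line along which they close (so a half turn about z gives the same grasp; the last joint's range is limited). The gripper opens to 85 mm and grips with 20 to 120 N. Pads are 22 mm wide; open, the fingers measure 114 mm over their backs; the gripper's body (76 mm by 85 mm) begins 54 mm behind the grasp point. The pads swing forward as they close: fully open they stand 13 mm farther back than shut.
Start: joints at [-1.156, 0.087, 0.176, 1.66, 0, 1.571], TCP at [0.222, -0.503, 0.231] pointing down, gripper open.
Joint ranges: [-3.13, 3.13], [-0.85, 1.81], [-1.15, 1.24], [-2.2, 2.28], [-1.44, 1.52], [-3.14, 3.14]. Speed limits (rad/s): [2.22, 2.22, 2.57, 3.14, 3.14, 3.14].

INTERFACE

Orientations are given as a 3x3 rotation matrix whose columns are the frame's x, y, z axes.
In Python, from rig import arm, eyes, order gives the robot as it stands.
- The arm moves only by the tool move_arm, never from a script. Its argument "deltas" is a list of rows, each a list of 3 entries, a list of its own where there are three numbers: the closure in counts, from 0 (fully open) to 255 (shut), then the shift along the tool's x, y, z in m, then the turn about the tool's z in rad. In form: [[hand, [x, y, z], spin], ...]. A call has exactly 5 rows; each row is the pose to reach, as a shift and turn from the pose commanded when the call began, along the tool's axes at that moment; what a row does not reach only later rows make up. A row lasts 1/10 s, in which the tool goes at most 50 mm and 8.59 degrees, less where a joint would pass 70% of its speed; a pose out of reach is approached as far as the arm can. A call with a gripper value outside its range is refused whole. The fingers move at their own pace and stop on an object; "newtons" is the grip in N (left out, the last holds). Time passes only in rows, so rows that repeat a pose let the fingers close, or fill a call up. It gives the time, the measured TCP pose, the force, the opening and the grip force at its end, in the units of the state.
- arm.sense(): the state, without advancing time (a new reading comes with each control period).
- eyes.capture(name): name is "scene" or "top" or "wrist"; returns a dict with "image" (384x512x3 uint8, red, green, blue), "fx", "fy", "cx", "cy" (pixels), "R" (3x3) and "t" (3): a world point X has camera coordinates R X + t. Camera axes: x right, y down, z forward; pixel columns grow to the right and rows downward; lengths in m; the calibration is good to about 2 mm. A picture is of the moment at which its call begins. There is no depth.
- order.sign_off(): hands the job in; it is judged then, once.
Trained networks look in the newest picture that a camera, given by its name, has taken for a name from the list of things; names that differ only in an ending like _2 or _b are one class to them, and where a whole thing is asked for, a point or a joint stands for the part that bears it (a point fixed in the world has none). Each returns a list of dicts, best first, with "p" (0 to 1); they miss things now and then, are a little off and sometimes report something else, mostly with a low value. They report only what shows in the picture. A call takes as long as a camera call.
- eyes.boxes_of(camera, query): "point" ([x, y, z] in m, in world coordinates, good to about 4 mm: the middle of the surface that is visible of it).
- eyes.place_of(camera, query): "point" ([x, y, z] in m, in world coordinates, good to about 4 mm: a listed point, or the origin of a listed thing).
The state is a dict: "clock": time; "qpos": joint angles; "qvel": joint speeds; "joint_efforts": joint torques, N m; "tool_pos": TCP position; "tcp_rot": TCP orientation; "force": force on the tool from outside, world axes, zero at the start; "torque": the same for the moment, N m; "grip_width": finger opening in m; "grip_force": force on a finger pad.
Only numpy, scipy, OpenCV 4.12 (cv2) and the standard library are available. Lean on these libraries where they do the work, as an engineer would, in place of code of your own. Each camera call takes 0.05 s, during which the arm holds its last target. There are 200 camera calls.

TASK

The heavy hook on the stand is swinging. Pick up the wooden spice caddy by an end lug, lean its wire arch against the outside of the hook's upturned prong with a steady push of about one newton (0.6 to 1.4 N) until the hook has been still against it for a good second, then lift the arch over the tip, set it gently down into the hook and let go, so that the caddy hangs level and quiet. Never knock or press the hook hard (over 15 N), and leave the other things alone.

Things in the scene. Friction and masses are not known exactly. Their poses are not given: they have to be found in the camera images.
- stand: Fixed hook stand: dark wooden base 130x100x14 mm, black steel post (14 mm thick), level arm along the stand's own +y at height 338 mm. Origin: underside of the base, on the post's axis; z up. Yaw -0.1 to 0.15 rad. The hinge pin of the hook is at (0, 170, 335) mm in this frame, parallel to the stand's x.
- pivot (a point): Centre of the hinge pin from which the hook hangs and swings freely in the stand's y-z plane, for many seconds, up to 0.75 rad either way from plumb (fixed to the stand; axes as the stand's). The hook's mass varies (0.33 to 0.99 kg, centre of mass about 70 mm below the pin), so the lean that gives a certain push is not known beforehand: feel it, up-and-down part included.
- hook: The hook: round steel bar 9 mm thick, with a brass bead on the shank. Origin on the pin, axes as the stand's when plumb. The bar's centre line (y, z) in mm: (0,-6) (0,-60) (-13,-76) (-16,-95) (-10,-111) (2,-118) (14,-112) (20,-100) (22,-88). The mouth, 29 mm clear, opens upward between back and prong; the prong is on the side away from the post.
- hook_tip (a point): Top of the prong's rounded tip, hook frame (0, 22, -83.5) mm. The prong's outer side is about 4.5 mm farther in +y; the hook's lowest point is 39 mm below the tip.
- hook_seat (a point): Where the centre of the arch wire lies when seated in the bottom of the hook: hook frame (0, 2, -110.5) mm.
- caddy: Loose light-wood spice caddy, about 0.22 kg, long along its own y: tray 70 (x) x 156 (y) x 22 (z) mm with an upright lug at each end and a steel wire arch standing across its middle. Origin: centre of the underside. Starts upright on the worktop, its +y end on the side away from the stand. It hangs balanced from the arch.
- arch_top (a point): Centre of the wire (6 mm thick) at the arch's peak, caddy frame (0, 0, 125) mm. The arch lies in the plane y = 0: legs at x = +-32.5 mm up to z 85, then through x = +-26, z 101 to the peak at x 0, z 125 mm; open below down to the tray.
- lug (a point): Grip point in the caddy's +y lug, caddy frame (0, 105, 38) mm. The lug is of wood, 14 mm thick (x), y 77 to 123, z 2 to 56 mm: grip it firmly across x from above, the weight acts 105 mm away. This lug stays clear of the stand; the like one at y -105 goes under the arm.
- spice_red: Glass spice jar with red cap and reddish contents, 45 mm wide, 106 mm tall, origin under its centre; bystander.
- spice_green: Glass spice jar with red-green cap and green paper, 45 mm wide, 106 mm tall, origin under its centre; bystander.
- mug: Green and white mug, 86x120x88 mm, origin under its centre; bystander.
- garlic: Garlic bulb, 56 mm, origin under its centre; bystander.
- tin: Food tin, 75 mm wide, 58 mm tall, origin under its centre; bystander.
- timer: Red and white kitchen timer, 64 mm wide, 46 mm tall, origin under its centre; bystander.

How it is judged:
On the way, in this order (a step that is already met when the one before it is completed fails the run):
1. the arch of the caddy leans on the hook's prong from outside and holds it still (slower than 0.2 rad/s) with 0.55 to 1.5 N (whole contact force) for a second, not hung yet (contact force between caddy and hook between 0.55 and 1.5 N and angular speed of hook below 0.2 rad/s and y of arch_top in the frame of hook above 0.022 m and height (world z) of caddy above 0.03 m), for 1 s.
2. the arch lies in the bottom of the hook (distance between arch_top and hook_seat below 0.012 m and contact force between caddy and hook above 0.8 N), for 0.2 s.
At the end, for the whole second after the job is handed in: The caddy hangs free by its arch in the bottom of the hook (peak within 12 mm of the seat, hook carrying more than 0.8 N), within 0.2 rad of level, slower than 0.06 m/s (hook slower than 0.4 rad/s), underside more than 70 mm above the worktop (all of step 2 and angle between caddy's own z axis and vertical below 0.2 rad and linear speed of caddy below 0.06 m/s and angular speed of hook below 0.4 rad/s and height (world z) of caddy above 0.07 m); the robot touches nothing.
It fails at once if the hook is knocked or pressed with more than 15 N (contact force between hook and anything else above 15 N).
It fails at once if a bystander is moved more than 20 mm (distance of any of spice_red, spice_green, mug, garlic, tin, timer from where it was at the start of the episode above 0.02 m).
It also fails if it takes over 67 s, if anything falls off the work surface, if the arm or the gripper's body presses on something with over 40 N, if the wrist force passes 120 N, or if a joint passes its speed limit or range.

## Working session

There is one attempt and no reset: what is moved stays moved. The work goes in short steps, Python scripts to look and compute and a tool call to move; the robot and the scene stay as the last step left them, time stands still between calls to the robot, and variables do not carry over. Pictures are saved under pics/ and viewed, at most 10 in all, crops included, and the job is handed in when it is done.

Besides the shell and the picture viewer there is one more tool, called in YAML: its name, and indented under it one key for each argument. move_arm: Moves the arm, as the interface text tells. Its arguments: {"type":"object","properties":{"deltas":{"type":"array","items":{"type":"array"}},"newtons":{"type":"number"}},"required":["deltas"]}

```bash
mkdir -p pics; ls; cat > h.py <<'E'
import numpy as np, cv2
from rig import arm, eyes, order
np.set_printoptions(precision=4,suppress=True)
def px(c,X):
    p=c["R"]@np.array(X)+c["t"]; return (c["fx"]*p[0]/p[2]+c["cx"], c["fy"]*p[1]/p[2]+c["cy"])
E
python3 - <<'E'
from h import *
s=arm.sense(); print({k:np.round(v,4).tolist() for k,v in s.items()})
ims=[]
for cam in ["scene","top"]:
    c=eyes.capture(cam); ims.append(c["image"])
    print(cam, c["R"], c["t"], c["fx"],c["cx"],c["cy"])
    for q in ["stand","pivot","hook_tip","caddy","arch_top","lug","spice_red","spice_green","mug","garlic","tin","timer"]:
        try:
            r=eyes.place_of(cam,q)
            print(q,[(round(d["p"],2),np.round(d["point"],3).tolist()) for d in r[:2]])
        except Exception as e: print(q,e)
cv2.imwrite("pics/a.png",cv2.cvtColor(cv2.resize(ims[0],(800,600)),cv2.COLOR_RGB2BGR))
cv2.imwrite("pics/b.png",cv2.cvtColor(cv2.resize(ims[1],(800,600)),cv2.COLOR_RGB2BGR))
print(arm.sense()["clock"])
E
```

```text
pics
{'clock': 0.0, 'qpos': [-1.156, 0.0874, 0.1751, 1.6598, 0.0, 1.5708], 'qvel': [0.0013, 0.0009, 0.0012, -0.002, -0.0003, -0.0005], 'joint_efforts': [0.0043, -52.0388, 46.4809, 0.0162, 0.0001, -0.0001], 'tool_pos': [0.2216, -0.5032, 0.2306], 'tcp_rot': [[0.9152, 0.403, -0.0005], [0.403, -0.9152, 0.0011], [0.0, -0.0013, -1.0]], 'force': [0.7786, 0.4545, 0.2002], 'torque': [-0.0037, -0.0264, -0.0107], 'grip_force': 0.0, 'grip_width': 0.0855}
scene [[-0.8378 -0.5457 -0.0187]
 [-0.376   0.6013 -0.705 ]
 [ 0.396  -0.5836 -0.709 ]] [0.5752 0.2322 0.928 ] 394.3946094471939 255.82052378152267 191.66395608204007
stand [(0.97, [0.459, -0.005, 0.001])]
pivot [(0.62, [0.439, 0.162, 0.333])]
hook_tip [(0.84, [0.436, 0.2, 0.258])]
caddy []
arch_top [(0.69, [0.484, 0.273, 0.127])]
lug [(0.8, [0.489, 0.38, 0.036])]
spice_red [(0.97, [0.66, 0.31, -0.002])]
spice_green [(0.66, [0.702, 0.164, 0.001])]
mug [(0.77, [0.679, 0.391, 0.0])]
garlic [(0.81, [0.681, 0.241, 0.002])]
tin [(0.72, [0.69, -0.002, -0.002]), (0.43, [0.482, 0.275, -0.0])]
timer [(0.75, [0.661, 0.082, -0.001])]
top [[-0.0296 -0.9955  0.0898]
 [-0.9845  0.0135 -0.1747]
 [ 0.1727 -0.0936 -0.9805]] [0.1706 0.5719 1.0343] 406.9393677689819 260.864621283191 196.39860241053876
stand [(0.58, [0.458, -0.003, 0.003]), (0.48, [0.677, 0.237, 0.0])]
pivot [(0.92, [0.441, 0.164, 0.335])]
hook_tip [(0.6, [0.436, 0.204, 0.262])]
caddy [(0.69, [0.481, 0.273, 0.001]), (0.33, [0.461, -0.002, 0.006])]
arch_top []
lug [(0.86, [0.488, 0.382, 0.036])]
spice_red [(0.65, [0.661, 0.309, -0.005])]
spice_green [(0.47, [0.703, 0.164, 0.001])]
mug [(0.69, [0.68, 0.39, 0.003]), (0.69, [0.693, -0.006, 0.005])]
garlic [(0.8, [0.683, 0.24, -0.0]), (0.44, [0.459, -0.002, 0.004])]
tin [(0.95, [0.691, -0.01, 0.001]), (0.69, [0.661, 0.312, -0.004])]
timer [(0.59, [0.66, 0.086, -0.002])]
1.3
```

View pics/a.png

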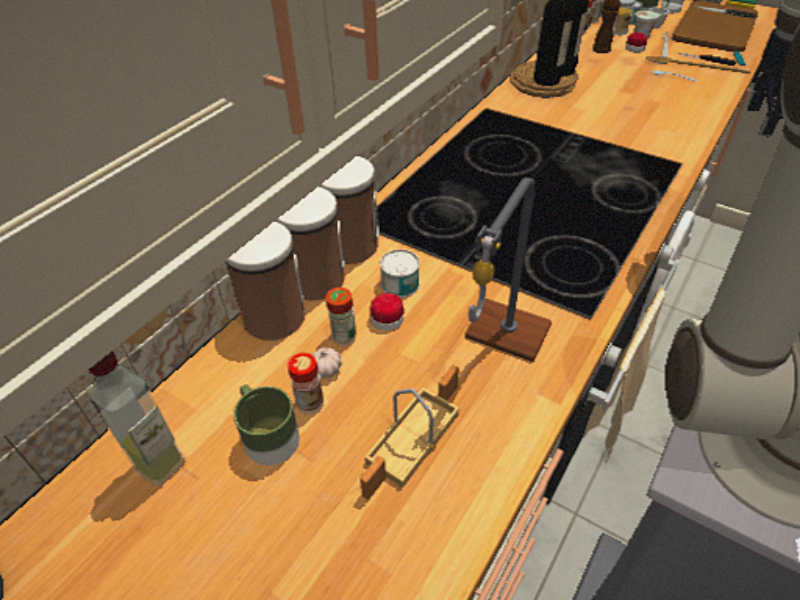

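View pics/b.png

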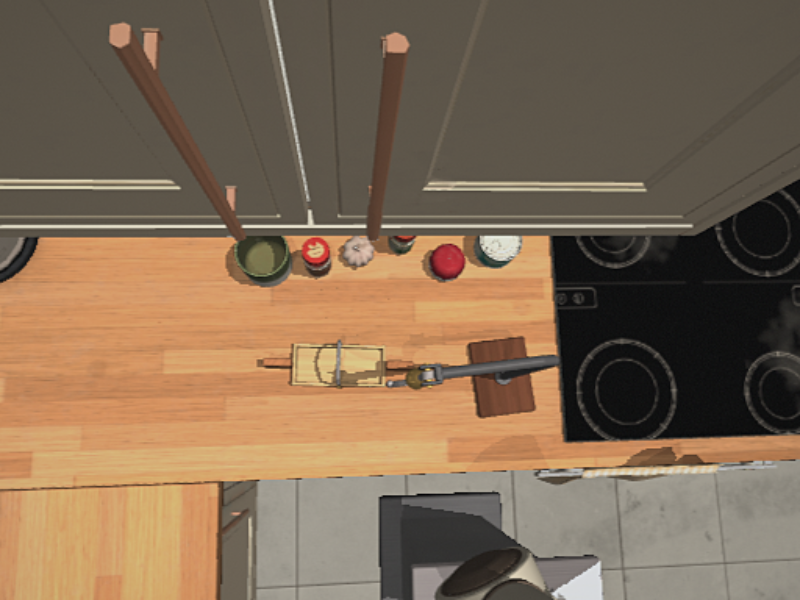

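The scene view shows the hook on the stand (483,285), the caddy at (412,440) with its +y lug at (373,477), and the jars, mug, garlic, tin and timer behind it. The top view agrees with the networks. Stand yaw is about 0.11 and caddy yaw about -0.06. I'll swing the arm round in front of the stand first.

move_arm:
  deltas:
    - [0,[0.033,-0.036,0],-0.15]
    - [0,[0.066,-0.072,0],-0.3]
    - [0,[0.099,-0.109,0],-0.45]
    - [0,[0.132,-0.145,0],-0.6]
    - [0,[0.165,-0.182,0],-0.746]
  newtons: 60

```text
clock: 1.8
tool_pos: [0.2994, -0.2686, 0.2313]
tcp_rot: [[0.394, 0.919, 0.001], [0.919, -0.394, -0.0], [-0.0, 0.001, -1.0]]
force: [0.3, -0.6, 0.8]
grip_width: 0.0852
grip_force: 0.0
```

move_arm:
  deltas:
    - [0,[0.043,-0.02,0],-0.07]
    - [0,[0.086,-0.041,0],-0.14]
    - [0,[0.129,-0.062,0],-0.21]
    - [0,[0.172,-0.082,0],-0.28]
    - [0,[0.215,-0.103,0],-0.345]

```text
clock: 2.3
tool_pos: [0.29, -0.0308, 0.2315]
tcp_rot: [[0.064, 0.998, 0.001], [0.998, -0.064, -0.0], [0.0, 0.001, -1.0]]
force: [1.7, 1.2, -0.4]
grip_width: 0.0852
grip_force: 0.0
```

move_arm:
  deltas:
    - [0,[0.048,-0.001,0],0]
    - [0,[0.096,-0.002,0],0]
    - [0,[0.144,-0.003,0],0]
    - [0,[0.192,-0.004,0],0]
    - [0,[0.24,-0.005,0],0]

```text
clock: 2.8
tool_pos: [0.3006, 0.2098, 0.2316]
tcp_rot: [[0.064, 0.998, 0.001], [0.998, -0.064, 0.001], [0.001, 0.001, -1.0]]
force: [0.8, -0.6, 0.1]
grip_width: 0.0855
grip_force: 0.0
```

move_arm:
  deltas:
    - [0,[0.036,0.035,0],0]
    - [0,[0.073,0.07,0.02],0]
    - [0,[0.11,0.106,0.04],0]
    - [0,[0.146,0.142,0.06],0]
    - [0,[0.182,0.178,0.08],0]

```text
clock: 3.3
tool_pos: [0.4783, 0.3667, 0.1575]
tcp_rot: [[0.065, 0.998, 0.0], [0.998, -0.065, 0.0], [0.0, 0.0, -1.0]]
force: [0.5, -0.8, 1.1]
grip_width: 0.0855
grip_force: 0.0
```

```bash
python3 - <<'E'
from h import *
c=eyes.capture("wrist")
for q in ["lug","arch_top","caddy"]:
    print(q,[(round(d["p"],2),np.round(d["point"],4).tolist()) for d in eyes.place_of("wrist",q)[:3]])
im=c["image"].copy()
for X in [(.4885,.381,.056),(.4885,.381,.038),(.482,.273,.125)]:
    print(px(c,X))
cv2.imwrite("pics/c.png",cv2.cvtColor(im,cv2.COLOR_RGB2BGR))
s=arm.sense(); print(s["tool_pos"],s["clock"])
E
```

```text
lug [(0.92, [0.4836, 0.3777, 0.0381])]
arch_top [(0.41, [0.6989, 0.1702, 0.0026])]
caddy [(0.69, [0.4872, 0.2759, 0.0004]), (0.23, [0.6961, 0.1687, 0.0024])]
(np.float64(267.5362928069539), np.float64(173.999171482747))
(np.float64(266.92540220869705), np.float64(169.0907870907433))
(np.float64(269.6846239541502), np.float64(332.7646785969139))
[0.4768 0.3654 0.1566] 3.5
```

View pics/c.png

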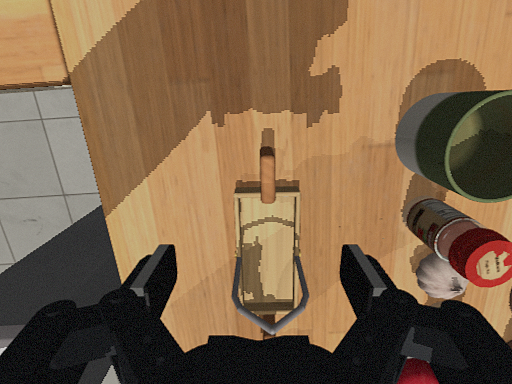

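The wrist view shows the lug top centred at (268,175), which matches my projected estimate, and the caddy lies parallel to the tool. I'll go down onto the lug and grip it.

move_arm:
  deltas:
    - [0,[0.015,0.0095,0.03],0]
    - [0,[0.015,0.0095,0.065],0]
    - [0,[0.015,0.0095,0.1],0]
    - [0,[0.015,0.0095,0.127],0]
    - [0,[0.015,0.0095,0.138],0]

```text
clock: 4.0
tool_pos: [0.4864, 0.3784, 0.0198]
tcp_rot: [[0.066, 0.998, -0.001], [0.998, -0.066, -0.001], [-0.001, -0.001, -1.0]]
force: [0.1, -0.8, 0.4]
grip_width: 0.0855
grip_force: 0.0
```

move_arm:
  deltas:
    - [120,[0,0,0],0]
    - [200,[0,0,0],0]
    - [255,[0,0,0],0]
    - [255,[0,0,0],0]
    - [255,[0,0,0],0]
  newtons: 70

```text
clock: 4.5
tool_pos: [0.488, 0.38, 0.0216]
tcp_rot: [[0.065, 0.998, 0.001], [0.998, -0.065, 0.001], [0.001, 0.001, -1.0]]
force: [5.0, 1.4, 5.5]
grip_width: 0.0133
grip_force: 69.9
```

move_arm:
  deltas:
    - [255,[0,0,-0.01],0]
    - [255,[0,0,-0.03],0]
    - [255,[0,0,-0.055],0]
    - [255,[0,0,-0.08],0]
    - [255,[0,0,-0.1],0]

```text
clock: 5.0
tool_pos: [0.4872, 0.3799, 0.1222]
tcp_rot: [[0.065, 0.998, 0.0], [0.998, -0.065, 0.0], [0.0, 0.0, -1.0]]
force: [-0.5, 0.6, -3.1]
grip_width: 0.0132
grip_force: 68.1
```

move_arm:
  deltas:
    - [255,[-0.001,-0.01,-0.005],-0.02]
    - [255,[-0.003,-0.025,-0.01],-0.06]
    - [255,[-0.005,-0.045,-0.014],-0.11]
    - [255,[-0.006,-0.06,-0.014],-0.15]
    - [255,[-0.0065,-0.07,-0.014],-0.175]

```text
clock: 5.5
tool_pos: [0.4156, 0.3775, 0.134]
tcp_rot: [[-0.112, 0.994, -0.001], [0.994, 0.112, -0.0], [-0.0, -0.001, -1.0]]
force: [-0.1, -0.6, -2.6]
grip_width: 0.0131
grip_force: 68.1
```

```bash
python3 - <<'E'
from h import *
F=[];P={}
ims={}
for i in range(8):
    for cam in ["top","scene"]:
        c=eyes.capture(cam); ims[cam]=c
        F.append(arm.sense()["force"])
        for q in ["hook_tip"]+(["pivot","stand","arch_top"] if i<2 else []):
            r=eyes.place_of(cam,q)
            s=arm.sense(); F.append(s["force"])
            if r: P.setdefault(q,[]).append((cam[0],round(s["clock"],2),round(r[0]["p"],2),np.round(r[0]["point"],4).tolist()))
for q in P:
    print(q); [print("  ",*x) for x in P[q]]
F=np.array(F); print(len(F),F.mean(0),F.std(0))
print(s["tool_pos"],s["tcp_rot"],s["torque"],s["clock"])
E
```

```text
hook_tip
   t 5.6 0.61 [0.4396, 0.1764, 0.2527]
   s 5.85 0.59 [0.4398, 0.1988, 0.2567]
   t 6.1 0.41 [0.4395, 0.1726, 0.2525]
   s 6.35 0.8 [0.4384, 0.1951, 0.2565]
   t 6.6 0.54 [0.4407, 0.1678, 0.3307]
   s 6.7 0.61 [0.4391, 0.1761, 0.2516]
   t 6.8 0.5 [0.4402, 0.1789, 0.2518]
   s 6.9 0.45 [0.4312, 0.2743, 0.1123]
   t 7.0 0.68 [0.4374, 0.1969, 0.2582]
   s 7.1 0.57 [0.4393, 0.1905, 0.2546]
   t 7.2 0.56 [0.4393, 0.1788, 0.2528]
   s 7.3 0.82 [0.4357, 0.1768, 0.2505]
   t 7.4 0.46 [0.4384, 0.1844, 0.2518]
   s 7.5 0.84 [0.4383, 0.1926, 0.2584]
   t 7.6 0.58 [0.4391, 0.1944, 0.2536]
   s 7.7 0.79 [0.4389, 0.1855, 0.2527]
pivot
   t 5.65 0.87 [0.4449, 0.1642, 0.336]
   s 5.9 0.79 [0.4389, 0.165, 0.3351]
   t 6.15 0.77 [0.4431, 0.1667, 0.3353]
   s 6.4 0.69 [0.4398, 0.1638, 0.3349]
stand
   t 5.7 0.69 [0.4574, -0.004, 0.001]
   s 5.95 0.81 [0.4566, -0.0049, 0.0016]
   t 6.2 0.84 [0.4584, -0.0033, 0.0054]
   s 6.45 0.68 [0.4581, 0.0004, 0.001]
arch_top
   t 5.75 0.86 [0.4268, 0.274, 0.238]
   s 6.0 0.57 [0.4285, 0.2719, 0.2379]
   t 6.25 0.83 [0.4292, 0.2756, 0.2347]
   s 6.5 0.61 [0.4278, 0.2712, 0.2401]
44 [ 0.0402 -0.0341 -2.3566] [0.4775 0.5335 0.4591]
[0.4172 0.3777 0.1345] [[-0.1093  0.994  -0.    ]
 [ 0.994   0.1093  0.    ]
 [ 0.     -0.     -1.    ]] [ 0.2802  0.0587 -0.0475] 7.7
```

Pivot is about (0.4415, 0.165), stand yaw about 0.10, and the hook is swinging about ±13 mm at the tip. The arch peak is at (0.428, 0.273, 0.238), so its height is right. I'll close in to just outside the swing, then creep.

move_arm:
  deltas:
    - [255,[-0.006,0.0,0],0]
    - [255,[-0.02,0.001,0],0]
    - [255,[-0.036,0.002,0],0]
    - [255,[-0.05,0.002,0],0]
    - [255,[-0.058,0.002,0],0]

```text
clock: 8.2
tool_pos: [0.4258, 0.3184, 0.1346]
tcp_rot: [[-0.108, 0.994, 0.0], [0.994, 0.108, -0.0], [-0.0, 0.0, -1.0]]
force: [0.0, -0.4, -3.0]
grip_width: 0.0129
grip_force: 68.2
```

move_arm:
  deltas:
    - [255,[-0.001,0,0],0]
    - [255,[-0.002,0,0],0]
    - [255,[-0.003,0,0],0]
    - [255,[-0.004,0,0],0]
    - [255,[-0.005,0,0],0]

```text
clock: 8.7
tool_pos: [0.426, 0.3156, 0.1344]
tcp_rot: [[-0.11, 0.994, -0.0], [0.994, 0.11, -0.0], [-0.0, -0.0, -1.0]]
force: [-0.5, 0.3, -2.1]
grip_width: 0.0129
grip_force: 68.2
```

move_arm:
  deltas:
    - [255,[-0.0005,0,0],0]
    - [255,[-0.001,0,0],0]
    - [255,[-0.0015,0,0],0]
    - [255,[-0.002,0,0],0]
    - [255,[-0.0025,0,0],0]

```text
clock: 9.2
tool_pos: [0.4264, 0.3128, 0.1345]
tcp_rot: [[-0.109, 0.994, -0.0], [0.994, 0.109, -0.0], [-0.0, -0.0, -1.0]]
force: [-0.5, 0.2, -2.0]
grip_width: 0.013
grip_force: 68.2
```

move_arm:
  deltas:
    - [255,[-0.0005,0,0],0]
    - [255,[-0.001,0,0],0]
    - [255,[-0.0015,0,0],0]
    - [255,[-0.002,0,0],0]
    - [255,[-0.0025,0,0],0]

```text
clock: 9.7
tool_pos: [0.4267, 0.3103, 0.1345]
tcp_rot: [[-0.109, 0.994, -0.0], [0.994, 0.109, 0.0], [0.0, -0.0, -1.0]]
force: [-0.2, -0.2, -2.6]
grip_width: 0.0131
grip_force: 68.2
```

move_arm:
  deltas:
    - [255,[-0.0005,0,0],0]
    - [255,[-0.001,0,0],0]
    - [255,[-0.0015,0,0],0]
    - [255,[-0.002,0,0],0]
    - [255,[-0.0025,0,0],0]

```text
clock: 10.2
tool_pos: [0.4269, 0.3079, 0.1345]
tcp_rot: [[-0.109, 0.994, -0.0], [0.994, 0.109, -0.0], [-0.0, -0.0, -1.0]]
force: [-0.5, 0.7, -2.9]
grip_width: 0.0133
grip_force: 68.2
```

move_arm:
  deltas:
    - [255,[-0.0005,0,0],0]
    - [255,[-0.001,0,0],0]
    - [255,[-0.0015,0,0],0]
    - [255,[-0.002,0,0],0]
    - [255,[-0.0025,0,0],0]

```text
clock: 10.7
tool_pos: [0.4272, 0.3054, 0.1345]
tcp_rot: [[-0.109, 0.994, 0.0], [0.994, 0.109, -0.0], [-0.0, 0.0, -1.0]]
force: [-1.3, 0.1, -2.2]
grip_width: 0.0132
grip_force: 68.2
```

```bash
python3 - <<'E'
from h import *
F=[]
for i in range(4):
    for cam in ["top","scene"]:
        c=eyes.capture(cam); F.append(arm.sense()["force"])
        if cam=="scene": im=c["image"]
        for q in ["hook_tip"]+(["arch_top"] if i==0 else []):
            r=eyes.place_of(cam,q); s=arm.sense(); F.append(s["force"])
            if r: print(q,cam,round(s["clock"],2),round(r[0]["p"],2),np.round(r[0]["point"],4))
F=np.array(F); print(len(F),F.mean(0),F.std(0)); print(s["tool_pos"])
u,v=map(int,px(c,(.437,.2,.22)))
cv2.imwrite("pics/d.png",cv2.cvtColor(cv2.resize(im[v-75:v+75,u-100:u+100],(800,600)),cv2.COLOR_RGB2BGR))
E
```

```text
hook_tip top 10.8 0.65 [0.4393 0.1862 0.2524]
arch_top top 10.85 0.87 [0.4369 0.2007 0.2392]
hook_tip scene 10.95 0.41 [0.4378 0.1936 0.2561]
arch_top scene 11.0 0.67 [0.4401 0.1961 0.239 ]
hook_tip top 11.1 0.5 [0.4397 0.1873 0.2514]
hook_tip scene 11.2 0.23 [0.6589 0.0832 0.0011]
hook_tip top 11.3 0.62 [0.4393 0.1802 0.2524]
hook_tip scene 11.4 0.54 [ 0.7037  0.1639 -0.0017]
hook_tip top 11.5 0.73 [0.4379 0.1916 0.2585]
hook_tip scene 11.6 0.52 [0.4355 0.1908 0.255 ]
18 [-0.0328 -0.0288 -2.6084] [0.4828 0.4047 0.5568]
[0.4272 0.3054 0.1345]
```

View pics/d.png

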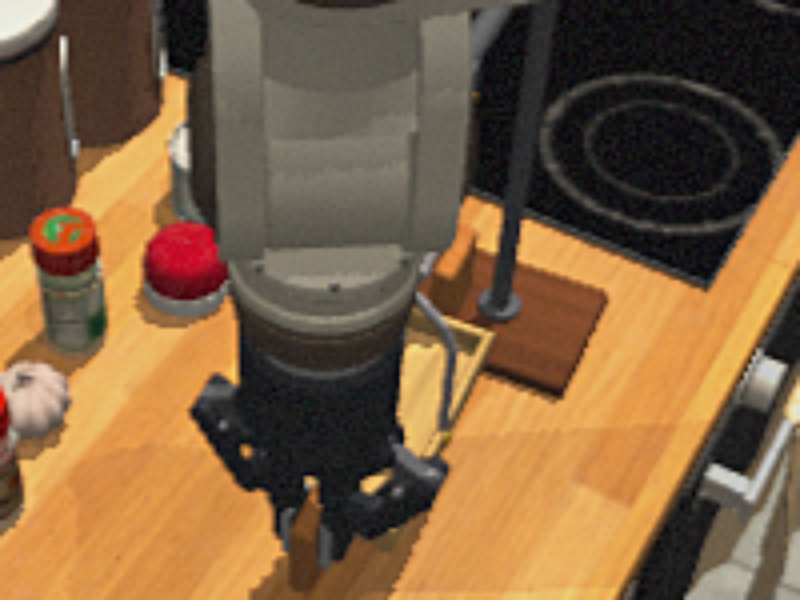

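The crop shows the wrist hiding the hook from the scene camera, with the gripper on the lug at (305,530) and the arch leg at (445,370). Only the top camera is useful from here. I'll keep creeping.

move_arm:
  deltas:
    - [255,[-0.0005,0,0],0]
    - [255,[-0.001,0,0],0]
    - [255,[-0.0015,0,0],0]
    - [255,[-0.002,0,0],0]
    - [255,[-0.0025,0,0],0]

```text
clock: 12.1
tool_pos: [0.4275, 0.3029, 0.1345]
tcp_rot: [[-0.109, 0.994, 0.0], [0.994, 0.109, -0.0], [-0.0, 0.0, -1.0]]
force: [0.3, 0.4, -1.4]
grip_width: 0.0131
grip_force: 68.2
```

move_arm:
  deltas:
    - [255,[-0.0005,0,0],0]
    - [255,[-0.001,0,0],0]
    - [255,[-0.0015,0,0],0]
    - [255,[-0.002,0,0],0]
    - [255,[-0.0025,0,0],0]

```text
clock: 12.6
tool_pos: [0.4278, 0.3004, 0.1345]
tcp_rot: [[-0.109, 0.994, -0.0], [0.994, 0.109, 0.0], [0.0, -0.0, -1.0]]
force: [0.1, 0.1, -2.1]
grip_width: 0.013
grip_force: 68.2
```

move_arm:
  deltas:
    - [255,[-0.0005,0,0],0]
    - [255,[-0.001,0,0],0]
    - [255,[-0.0015,0,0],0]
    - [255,[-0.002,0,0],0]
    - [255,[-0.0025,0,0],0]

```text
clock: 13.1
tool_pos: [0.428, 0.2979, 0.1345]
tcp_rot: [[-0.109, 0.994, -0.0], [0.994, 0.109, 0.0], [0.0, -0.0, -1.0]]
force: [-0.0, -0.2, -2.6]
grip_width: 0.0131
grip_force: 68.2
```

move_arm:
  deltas:
    - [255,[-0.0005,0,0],0]
    - [255,[-0.001,0,0],0]
    - [255,[-0.0015,0,0],0]
    - [255,[-0.002,0,0],0]
    - [255,[-0.0025,0,0],0]

```text
clock: 13.6
tool_pos: [0.4283, 0.2954, 0.1345]
tcp_rot: [[-0.109, 0.994, -0.0], [0.994, 0.109, -0.0], [-0.0, -0.0, -1.0]]
force: [-0.4, -0.0, -3.1]
grip_width: 0.0131
grip_force: 68.2
```

move_arm:
  deltas:
    - [255,[-0.0005,0,0],0]
    - [255,[-0.001,0,0],0]
    - [255,[-0.0015,0,0],0]
    - [255,[-0.002,0,0],0]
    - [255,[-0.0025,0,0],0]

```text
clock: 14.1
tool_pos: [0.4286, 0.293, 0.1345]
tcp_rot: [[-0.109, 0.994, -0.0], [0.994, 0.109, 0.0], [0.0, -0.0, -1.0]]
force: [-0.1, 0.4, -2.1]
grip_width: 0.0131
grip_force: 68.2
```

```bash
cat >> h.py <<'E'
def feel(n=5,arch=False):
    F=[];T=[]
    for i in range(n):
        eyes.capture("top"); s=arm.sense(); F.append(s["force"]);T.append(s["torque"])
        r=eyes.place_of("top","arch_top" if arch and i%2 else "hook_tip"); s=arm.sense(); F.append(s["force"]);T.append(s["torque"])
        if r: print("arch" if arch and i%2 else "tip",round(s["clock"],2),round(r[0]["p"],2),np.round(r[0]["point"],4))
    F=np.array(F);T=np.array(T)
    print(len(F),"F",F.mean(0),F.std(0)); print("T",T.mean(0),T.std(0)); print(s["tool_pos"],s["clock"])
E
python3 -c "
from h import *
feel(5)"
```

```text
tip 14.2 0.48 [0.44   0.1834 0.25  ]
tip 14.3 0.65 [0.4396 0.1849 0.2501]
tip 14.4 0.53 [0.4375 0.1854 0.253 ]
tip 14.5 0.7 [0.4367 0.1828 0.2497]
tip 14.6 0.51 [0.4379 0.1824 0.25  ]
10 F [-0.0862  0.4052 -2.6082] [0.5627 0.5438 0.4568]
T [ 0.2867  0.0413 -0.003 ] [0.0327 0.0257 0.0302]
[0.4286 0.293  0.1345] 14.6
```

move_arm:
  deltas:
    - [255,[-0.0005,0,0],0]
    - [255,[-0.001,0,0],0]
    - [255,[-0.0015,0,0],0]
    - [255,[-0.002,0,0],0]
    - [255,[-0.0025,0,0],0]

```text
clock: 15.1
tool_pos: [0.4289, 0.2905, 0.1345]
tcp_rot: [[-0.109, 0.994, -0.0], [0.994, 0.109, 0.0], [0.0, -0.0, -1.0]]
force: [-0.1, 0.1, -2.8]
grip_width: 0.013
grip_force: 68.2
```

move_arm:
  deltas:
    - [255,[-0.0005,0,0],0]
    - [255,[-0.001,0,0],0]
    - [255,[-0.0015,0,0],0]
    - [255,[-0.002,0,0],0]
    - [255,[-0.0025,0,0],0]

```text
clock: 15.6
tool_pos: [0.4291, 0.288, 0.1345]
tcp_rot: [[-0.109, 0.994, -0.0], [0.994, 0.109, 0.0], [0.0, -0.0, -1.0]]
force: [0.3, 0.5, -2.9]
grip_width: 0.0136
grip_force: 68.1
```

```bash
python3 -c "
from h import *
feel(5,True)"
```

```text
arch 15.8 0.81 [0.4406 0.1839 0.2388]
tip 15.9 0.59 [0.4396 0.1788 0.2534]
arch 16.0 0.85 [0.4379 0.1841 0.2364]
tip 16.1 0.67 [0.4399 0.1806 0.2546]
10 F [-0.0416  0.6771 -2.8532] [0.445  0.3055 0.6634]
T [0.3465 0.0283 0.0102] [0.0379 0.0169 0.0348]
[0.4291 0.288  0.1345] 16.1
```

move_arm:
  deltas:
    - [255,[-0.0005,0,0],0]
    - [255,[-0.001,0,0],0]
    - [255,[-0.0015,0,0],0]
    - [255,[-0.002,0,0],0]
    - [255,[-0.0025,0,0],0]

```text
clock: 16.6
tool_pos: [0.4294, 0.2855, 0.1345]
tcp_rot: [[-0.109, 0.994, -0.0], [0.994, 0.109, -0.0], [-0.0, -0.0, -1.0]]
force: [0.1, -0.6, -3.2]
grip_width: 0.0133
grip_force: 68.1
```

move_arm:
  deltas:
    - [255,[0,0,0],0]
    - [255,[0,0,0],0]
    - [255,[0,0,0],0]
    - [255,[0,0,0],0]
    - [255,[0,0,0],0]

```text
clock: 17.1
tool_pos: [0.4294, 0.2855, 0.1345]
tcp_rot: [[-0.109, 0.994, 0.0], [0.994, 0.109, 0.0], [0.0, 0.0, -1.0]]
force: [-0.3, 0.8, -2.6]
grip_width: 0.0131
grip_force: 68.1
```

```bash
python3 -c "
from h import *
feel(10)"
```

```text
tip 17.2 0.59 [0.4398 0.1762 0.2516]
tip 17.3 0.52 [0.4368 0.1752 0.2503]
tip 17.4 0.44 [0.4404 0.174  0.25  ]
tip 17.5 0.49 [0.4402 0.1784 0.2489]
tip 17.6 0.66 [0.4397 0.1737 0.2531]
tip 17.7 0.75 [ 0.6633  0.31   -0.0021]
tip 17.8 0.42 [0.4367 0.1756 0.2482]
tip 17.9 0.46 [0.4376 0.1787 0.2514]
tip 18.0 0.51 [0.4375 0.1759 0.2505]
tip 18.1 0.6 [0.4406 0.1739 0.2519]
20 F [ 0.2091  0.4529 -2.7434] [0.3886 0.5199 0.4173]
T [0.3325 0.0224 0.0116] [0.0361 0.0314 0.0261]
[0.4294 0.2855 0.1345] 18.1
```

The push so far is about 0.6–0.7 N, so I'll lean about 4 mm further.

move_arm:
  deltas:
    - [255,[-0.0008,0,0],0]
    - [255,[-0.0016,0,0],0]
    - [255,[-0.0024,0,0],0]
    - [255,[-0.0032,0,0],0]
    - [255,[-0.004,0,0],0]

```text
clock: 18.6
tool_pos: [0.4298, 0.2815, 0.1344]
tcp_rot: [[-0.109, 0.994, -0.0], [0.994, 0.109, -0.0], [-0.0, -0.0, -1.0]]
force: [0.6, 0.5, -3.0]
grip_width: 0.0128
grip_force: 68.2
```

move_arm:
  deltas:
    - [255,[0,0,0],0]
    - [255,[0,0,0],0]
    - [255,[0,0,0],0]
    - [255,[0,0,0],0]
    - [255,[0,0,0],0]

```text
clock: 19.1
tool_pos: [0.4299, 0.2816, 0.1345]
tcp_rot: [[-0.109, 0.994, 0.0], [0.994, 0.109, 0.0], [0.0, 0.0, -1.0]]
force: [0.1, 0.6, -3.2]
grip_width: 0.0133
grip_force: 68.1
```

```bash
python3 -c "
from h import *
feel(10,True)"
```

```text
tip 19.2 0.73 [0.7003 0.16   0.0012]
arch 19.3 0.78 [0.4374 0.1765 0.236 ]
tip 19.4 0.45 [0.4408 0.1764 0.1106]
arch 19.5 0.64 [0.4405 0.1797 0.2373]
tip 19.6 0.7 [0.6636 0.3081 0.    ]
arch 19.7 0.82 [0.4417 0.1751 0.2353]
tip 19.8 0.6 [0.4425 0.1713 0.2506]
arch 19.9 0.56 [0.4418 0.179  0.2371]
tip 20.0 0.59 [0.4405 0.1739 0.2498]
arch 20.1 0.86 [0.4402 0.1786 0.2378]
20 F [ 0.2228  0.57   -2.7568] [0.48   0.4505 0.4711]
T [0.3645 0.0157 0.0168] [0.0315 0.0284 0.0294]
[0.4299 0.2815 0.1345] 20.1
```

move_arm:
  deltas:
    - [255,[-0.001,0,0],0]
    - [255,[-0.002,0,0],0]
    - [255,[-0.003,0,0],0]
    - [255,[-0.004,0,0],0]
    - [255,[-0.005,0,0],0]

```text
clock: 20.6
tool_pos: [0.4304, 0.2765, 0.1344]
tcp_rot: [[-0.109, 0.994, -0.0], [0.994, 0.109, -0.0], [0.0, -0.0, -1.0]]
force: [0.8, 1.1, -4.1]
grip_width: 0.0135
grip_force: 68.1
```

move_arm:
  deltas:
    - [255,[0,0,0],0]
    - [255,[0,0,0],0]
    - [255,[0,0,0],0]
    - [255,[0,0,0],0]
    - [255,[0,0,0],0]

```text
clock: 21.1
tool_pos: [0.4304, 0.2766, 0.1345]
tcp_rot: [[-0.109, 0.994, 0.0], [0.994, 0.109, 0.0], [0.0, 0.0, -1.0]]
force: [-0.7, 0.9, -2.4]
grip_width: 0.0132
grip_force: 68.2
```

```bash
python3 -c "
from h import *
feel(8)"
```

```text
tip 21.2 0.59 [0.4414 0.1708 0.2505]
tip 21.3 0.44 [0.4385 0.1702 0.2502]
tip 21.4 0.63 [ 0.6925 -0.0072  0.003 ]
tip 21.5 0.69 [0.6814 0.3934 0.0001]
tip 21.6 0.52 [0.4388 0.1694 0.2523]
tip 21.7 0.5 [0.4401 0.1693 0.2511]
tip 21.8 0.42 [0.4399 0.169  0.2506]
tip 21.9 0.44 [0.4377 0.1713 0.2518]
16 F [ 0.0761  0.8698 -2.5609] [0.5713 0.4938 0.6075]
T [0.3961 0.0219 0.0275] [0.0392 0.0243 0.0266]
[0.4304 0.2766 0.1345] 21.9
```

The lean is about 0.9 N and steady. I'll hold a second longer, ease back until the hook hangs plumb, and then lift.

move_arm:
  deltas:
    - [255,[0,0,0],0]
    - [255,[0,0,0],0]
    - [255,[0,0,0],0]
    - [255,[0,0,0],0]
    - [255,[0,0,0],0]

```text
clock: 22.4
tool_pos: [0.4304, 0.2766, 0.1345]
tcp_rot: [[-0.109, 0.994, -0.0], [0.994, 0.109, -0.0], [-0.0, -0.0, -1.0]]
force: [0.7, 1.2, -2.1]
grip_width: 0.0129
grip_force: 68.2
```

move_arm:
  deltas:
    - [255,[0,0,0],0]
    - [255,[0,0,0],0]
    - [255,[0,0,0],0]
    - [255,[0,0,0],0]
    - [255,[0,0,0],0]

```text
clock: 22.9
tool_pos: [0.4304, 0.2766, 0.1345]
tcp_rot: [[-0.109, 0.994, 0.0], [0.994, 0.109, 0.0], [0.0, 0.0, -1.0]]
force: [-0.2, 1.5, -3.0]
grip_width: 0.013
grip_force: 68.2
```

move_arm:
  deltas:
    - [255,[0.0005,0,0],0]
    - [255,[0.0012,0,0],0]
    - [255,[0.002,0,0],0]
    - [255,[0.003,0,0],0]
    - [255,[0.004,0,0],0]

```text
clock: 23.4
tool_pos: [0.4299, 0.2807, 0.1345]
tcp_rot: [[-0.109, 0.994, 0.0], [0.994, 0.109, -0.0], [-0.0, 0.0, -1.0]]
force: [-0.7, 0.7, -2.3]
grip_width: 0.0131
grip_force: 68.3
```

move_arm:
  deltas:
    - [255,[0.001,0,0],0]
    - [255,[0.002,0,0],0]
    - [255,[0.003,0,0],0]
    - [255,[0.004,0,0],0]
    - [255,[0.005,0,0],0]

```text
clock: 23.9
tool_pos: [0.4294, 0.2856, 0.1345]
tcp_rot: [[-0.109, 0.994, -0.0], [0.994, 0.109, -0.0], [-0.0, -0.0, -1.0]]
force: [0.4, -0.1, -2.3]
grip_width: 0.0132
grip_force: 68.2
```

move_arm:
  deltas:
    - [255,[0.001,0,0],0]
    - [255,[0.002,0,0],0]
    - [255,[0.003,0,0],0]
    - [255,[0.004,0,0],0]
    - [255,[0.005,0,0],0]

```text
clock: 24.4
tool_pos: [0.4289, 0.2906, 0.1345]
tcp_rot: [[-0.109, 0.994, 0.0], [0.994, 0.109, -0.0], [-0.0, 0.0, -1.0]]
force: [0.5, -0.4, -2.0]
grip_width: 0.0132
grip_force: 68.2
```

move_arm:
  deltas:
    - [255,[0.0008,0,0],0]
    - [255,[0.0015,0,0],0]
    - [255,[0.002,0,0],0]
    - [255,[0.0025,0,0],0]
    - [255,[0.003,0,0],0]

```text
clock: 24.9
tool_pos: [0.4285, 0.2935, 0.1345]
tcp_rot: [[-0.109, 0.994, -0.0], [0.994, 0.109, 0.0], [0.0, -0.0, -1.0]]
force: [-0.5, -0.2, -2.8]
grip_width: 0.0134
grip_force: 68.2
```

move_arm:
  deltas:
    - [255,[0.0005,0,0],0]
    - [255,[0.001,0,0],0]
    - [255,[0.0015,0,0],0]
    - [255,[0.002,0,0],0]
    - [255,[0.0025,0,0],0]

```text
clock: 25.4
tool_pos: [0.4282, 0.296, 0.1345]
tcp_rot: [[-0.109, 0.994, -0.0], [0.994, 0.109, -0.0], [-0.0, -0.0, -1.0]]
force: [-0.6, 0.4, -2.9]
grip_width: 0.0132
grip_force: 68.2
```

move_arm:
  deltas:
    - [255,[0.0005,0,0],0]
    - [255,[0.001,0,0],0]
    - [255,[0.0015,0,0],0]
    - [255,[0.0025,0,0],0]
    - [255,[0.0035,0,0],0]

```text
clock: 25.9
tool_pos: [0.4279, 0.2995, 0.1345]
tcp_rot: [[-0.109, 0.994, 0.0], [0.994, 0.109, 0.0], [0.0, 0.0, -1.0]]
force: [-0.6, -0.1, -2.5]
grip_width: 0.0131
grip_force: 68.2
```

```bash
python3 -c "
from h import *
feel(4,True)"
```

```text
tip 26.0 0.43 [0.4361 0.1854 0.2532]
arch 26.1 0.55 [0.4373 0.1951 0.2393]
tip 26.2 0.68 [0.4387 0.1886 0.2519]
arch 26.3 0.66 [ 0.4588 -0.0038  0.0043]
8 F [-0.2121 -0.1018 -2.5432] [0.4554 0.4578 0.452 ]
T [ 0.2716  0.0468 -0.0192] [0.0324 0.0241 0.0289]
[0.4279 0.2994 0.1345] 26.3
```

Hook is plumb (tip y 0.187) and the arch is at y 0.195. Next: lift 26 mm, move 26 mm inward, and check before lowering.

move_arm:
  deltas:
    - [255,[0,0,-0.002],0]
    - [255,[0,0,-0.005],0]
    - [255,[0,0,-0.009],0]
    - [255,[0,0,-0.013],0]
    - [255,[0,0,-0.017],0]

```text
clock: 26.8
tool_pos: [0.4279, 0.2995, 0.152]
tcp_rot: [[-0.109, 0.994, 0.0], [0.994, 0.109, 0.0], [0.0, 0.0, -1.0]]
force: [0.6, -0.4, -2.3]
grip_width: 0.013
grip_force: 68.2
```

move_arm:
  deltas:
    - [255,[0,0,-0.004],0]
    - [255,[0,0,-0.007],0]
    - [255,[0,0,-0.009],0]
    - [255,[0,0,-0.009],0]
    - [255,[0,0,-0.009],0]

```text
clock: 27.3
tool_pos: [0.4279, 0.2994, 0.1604]
tcp_rot: [[-0.109, 0.994, -0.0], [0.994, 0.109, -0.0], [-0.0, -0.0, -1.0]]
force: [-0.9, -0.0, -2.8]
grip_width: 0.013
grip_force: 68.2
```

move_arm:
  deltas:
    - [255,[-0.001,0,0],0]
    - [255,[-0.003,0,0],0]
    - [255,[-0.006,0,0],0]
    - [255,[-0.009,0,0],0]
    - [255,[-0.013,0,0],0]

```text
clock: 27.8
tool_pos: [0.4293, 0.2862, 0.1605]
tcp_rot: [[-0.109, 0.994, 0.0], [0.994, 0.109, -0.0], [-0.0, 0.0, -1.0]]
force: [-0.3, 0.3, -3.1]
grip_width: 0.0132
grip_force: 68.2
```

move_arm:
  deltas:
    - [255,[-0.004,0,0],0]
    - [255,[-0.008,0,0],0]
    - [255,[-0.011,0,0],0]
    - [255,[-0.013,0,0],0]
    - [255,[-0.013,0,0],0]

```text
clock: 28.3
tool_pos: [0.4308, 0.2734, 0.1605]
tcp_rot: [[-0.109, 0.994, 0.0], [0.994, 0.109, 0.0], [0.0, 0.0, -1.0]]
force: [0.6, 0.3, -2.1]
grip_width: 0.0132
grip_force: 68.2
```

```bash
python3 -c "
from h import *
feel(4,True)
c=eyes.capture('top'); u,v=map(int,px(c,(.438,.19,.25)))
print(u,v,[px(c,X) for X in [(.4395,.187,.2515),(.4393,.169,.264)]])
cv2.imwrite('pics/e.png',cv2.cvtColor(cv2.resize(c['image'][v-45:v+45,u-60:u+60],(800,600)),cv2.COLOR_RGB2BGR))"
```

```text
arch 28.5 0.67 [0.4418 0.1712 0.2644]
arch 28.7 0.86 [0.4433 0.1725 0.2605]
8 F [ 0.0925 -0.2691 -2.5992] [0.4982 0.4109 0.2745]
T [ 0.2739  0.0228 -0.0238] [0.0248 0.0219 0.0202]
[0.4307 0.2737 0.1604] 28.7
256 244 [(np.float64(257.9642784900824), np.float64(243.4109448576601)), (np.float64(267.2051706834035), np.float64(242.92141351679462))]
```

View pics/e.png

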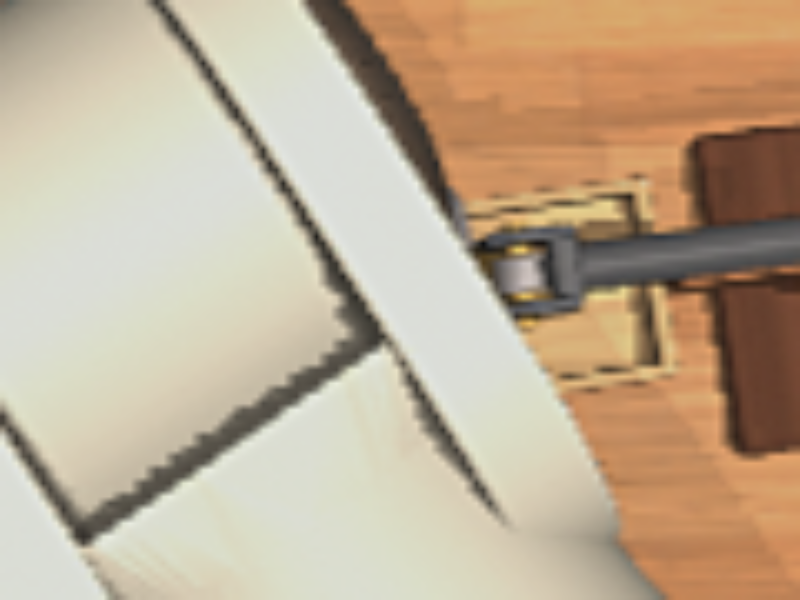

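The top view shows only the stand arm end and clevis at (540,270), because the wrist hides the hook. The wrist is clear of the stand. The arch measures about 5 mm out from the pin axis, which is inside the mouth, so I'll lower it and slow down near the seat.

move_arm:
  deltas:
    - [255,[0,0,0.001],0]
    - [255,[0,0,0.003],0]
    - [255,[-0.001,0,0.006],0]
    - [255,[-0.001,0,0.009],0]
    - [255,[-0.001,0,0.012],0]

```text
clock: 29.25
tool_pos: [0.4308, 0.2725, 0.1481]
tcp_rot: [[-0.109, 0.994, -0.0], [0.994, 0.109, -0.0], [-0.0, -0.0, -1.0]]
force: [1.1, -0.0, -2.0]
grip_width: 0.0129
grip_force: 68.2
```

move_arm:
  deltas:
    - [255,[0,0,0.003],0]
    - [255,[0,0,0.006],0]
    - [255,[0,0,0.009],0]
    - [255,[0,0,0.011],0]
    - [255,[0,0,0.013],0]

```text
clock: 29.75
tool_pos: [0.4308, 0.2726, 0.1353]
tcp_rot: [[-0.109, 0.994, -0.0], [0.994, 0.109, -0.0], [-0.0, -0.0, -1.0]]
force: [-0.5, 0.1, -2.4]
grip_width: 0.0134
grip_force: 68.2
```

move_arm:
  deltas:
    - [255,[0,0,0.001],0]
    - [255,[0,0,0.002],0]
    - [255,[0,0,0.003],0]
    - [255,[0,0,0.004],0]
    - [255,[0,0,0.005],0]

```text
clock: 30.25
tool_pos: [0.4309, 0.2726, 0.1305]
tcp_rot: [[-0.109, 0.994, 0.0], [0.994, 0.109, 0.0], [0.0, 0.0, -1.0]]
force: [-0.3, 0.5, -2.4]
grip_width: 0.0131
grip_force: 68.2
```

move_arm:
  deltas:
    - [255,[0,0,0.0005],0]
    - [255,[0,0,0.001],0]
    - [255,[0,0,0.0015],0]
    - [255,[0,0,0.002],0]
    - [255,[0,0,0.0025],0]

```text
clock: 30.75
tool_pos: [0.4308, 0.2726, 0.128]
tcp_rot: [[-0.109, 0.994, 0.0], [0.994, 0.109, 0.0], [0.0, 0.0, -1.0]]
force: [-0.2, 0.1, -2.3]
grip_width: 0.0131
grip_force: 68.2
```

```bash
python3 -c "
from h import *
feel(2,True)"
```

```text
4 F [-0.0969 -0.2089 -2.6891] [0.1429 0.3132 0.1146]
T [ 0.2565  0.0225 -0.002 ] [0.0343 0.0381 0.0335]
[0.4308 0.2726 0.128 ] 30.95
```

move_arm:
  deltas:
    - [255,[0,0,0.0004],0]
    - [255,[0,0,0.0008],0]
    - [255,[0,0,0.0012],0]
    - [255,[0,0,0.0016],0]
    - [255,[0,0,0.002],0]

```text
clock: 31.45
tool_pos: [0.4309, 0.2726, 0.1263]
tcp_rot: [[-0.109, 0.994, 0.0], [0.994, 0.109, 0.0], [-0.0, 0.0, -1.0]]
force: [-0.5, 0.6, 2.0]
grip_width: 0.0129
grip_force: 68.9
```

move_arm:
  deltas:
    - [255,[0,0,0.0003],0]
    - [255,[0,0,0.0006],0]
    - [255,[0,0,0.001],0]
    - [255,[0,0,0.0012],0]
    - [255,[0,0,0.0015],0]

```text
clock: 31.95
tool_pos: [0.4307, 0.2726, 0.1244]
tcp_rot: [[-0.109, 0.994, -0.0], [0.994, 0.109, 0.0], [0.0, -0.0, -1.0]]
force: [-2.7, -0.7, 2.2]
grip_width: 0.0129
grip_force: 68.9
```

```bash
python3 -c "
from h import *
s=arm.sense();print(s['force'],s['torque'],s['tool_pos'])"
```

```text
[-2.6807 -0.7079  2.2124] [-0.2956  0.3323 -0.3398] [0.4307 0.2726 0.1244]
```

move_arm:
  deltas:
    - [255,[0,0,0.0002],0]
    - [255,[0,0,0.0004],0]
    - [255,[0,0,0.0006],0]
    - [255,[0,0,0.0008],0]
    - [255,[0,0,0.001],0]

```text
clock: 32.45
tool_pos: [0.4308, 0.2726, 0.1237]
tcp_rot: [[-0.109, 0.994, 0.0], [0.994, 0.109, -0.0], [-0.0, 0.0, -1.0]]
force: [-3.6, -0.5, 6.7]
grip_width: 0.0132
grip_force: 69.6
```

```bash
python3 -c "
from h import *
s=arm.sense();print(s['force'],s['torque'],s['tool_pos'])"
```

```text
[-3.5539 -0.5254  6.7138] [-0.7515  0.4934 -0.4186] [0.4308 0.2726 0.1237]
```

The seat is carrying about 9 N with -3.6 N sideways in x, so the arch peak is off-centre toward +x. I'll raise 2 mm, shift -x about 4 mm and settle again.

move_arm:
  deltas:
    - [255,[0,0,-0.0005],0]
    - [255,[0,0,-0.001],0]
    - [255,[0,-0.0005,-0.0015],0]
    - [255,[0,-0.001,-0.002],0]
    - [255,[0,-0.0015,-0.002],0]

```text
clock: 32.95
tool_pos: [0.4294, 0.2725, 0.1251]
tcp_rot: [[-0.11, 0.994, -0.0], [0.994, 0.11, 0.0], [0.0, -0.0, -1.0]]
force: [0.3, 0.7, -2.9]
grip_width: 0.0129
grip_force: 68.2
```

move_arm:
  deltas:
    - [255,[0,-0.0005,0],0]
    - [255,[0,-0.001,0],0]
    - [255,[0,-0.0015,0],0]
    - [255,[0,-0.002,0],0]
    - [255,[0,-0.0025,0],0]

```text
clock: 33.45
tool_pos: [0.4271, 0.2722, 0.1256]
tcp_rot: [[-0.109, 0.994, 0.001], [0.994, 0.109, 0.0], [0.0, 0.001, -1.0]]
force: [2.8, 0.6, -1.8]
grip_width: 0.0133
grip_force: 68.5
```

```bash
python3 -c "
from h import *
feel(2,True)"
```

```text
tip 33.55 0.2 [0.703  0.1681 0.0018]
arch 33.65 0.58 [0.4355 0.1686 0.2314]
4 F [ 2.5353  0.0564 -1.3839] [0.313  0.2817 0.726 ]
T [ 0.1683 -0.2461  0.2441] [0.0146 0.0324 0.0494]
[0.427  0.2722 0.1256] 33.65
```

move_arm:
  deltas:
    - [255,[0,0.0005,0],0]
    - [255,[0,0.001,0],0]
    - [255,[0,0.0015,0],0]
    - [255,[0,0.002,0],0]
    - [255,[0,0.002,0],0]

```text
clock: 34.15
tool_pos: [0.4288, 0.2724, 0.1253]
tcp_rot: [[-0.109, 0.994, -0.0], [0.994, 0.109, -0.0], [-0.0, -0.0, -1.0]]
force: [0.9, 0.0, -2.7]
grip_width: 0.0134
grip_force: 68.3
```

move_arm:
  deltas:
    - [255,[0,0,0.0002],0]
    - [255,[0,0,0.0004],0]
    - [255,[0,0,0.0006],0]
    - [255,[0,0,0.0008],0]
    - [255,[0,0,0.001],0]

```text
clock: 34.65
tool_pos: [0.4289, 0.2724, 0.1246]
tcp_rot: [[-0.109, 0.994, 0.0], [0.994, 0.109, 0.0], [-0.0, 0.0, -1.0]]
force: [-0.0, -0.5, -0.7]
grip_width: 0.0132
grip_force: 68.6
```

```bash
python3 -c "
from h import *
s=arm.sense();print(s['force'],s['torque'],s['tool_pos'])"
```

```text
[-0.041  -0.5175 -0.7079] [-0.007  -0.0285  0.0144] [0.4289 0.2724 0.1246]
```

The arch is seated and centred. The hook carries about 1.8 N and the moment at the grip is near zero. I'll lower a hair more, ease the grip and let go.

move_arm:
  deltas:
    - [255,[0,0,0.0001],0]
    - [255,[0,0,0.0002],0]
    - [255,[0,0,0.0003],0]
    - [255,[0,0,0.0003],0]
    - [255,[0,0,0.0003],0]

```text
clock: 35.15
tool_pos: [0.4289, 0.2724, 0.1243]
tcp_rot: [[-0.109, 0.994, 0.0], [0.994, 0.109, 0.0], [0.0, 0.0, -1.0]]
force: [0.9, -0.3, 0.8]
grip_width: 0.0132
grip_force: 68.8
```

move_arm:
  deltas:
    - [255,[0,0,0],0]
    - [255,[0,0,0],0]
    - [255,[0,0,0],0]
    - [255,[0,0,0],0]
    - [255,[0,0,0],0]
  newtons: 25

```text
clock: 35.65
tool_pos: [0.4289, 0.2724, 0.1242]
tcp_rot: [[-0.109, 0.994, 0.0], [0.994, 0.109, 0.0], [0.0, 0.0, -1.0]]
force: [-0.3, -1.0, 1.4]
grip_width: 0.0131
grip_force: 68.9
```

```bash
python3 -c "
from h import *
feel(1)
s=arm.sense();print(s['force'],s['torque'],s['tool_pos'],s['grip_width'])"
```

```text
2 F [ 0.4506 -0.5492  0.7429] [0.9064 0.3265 0.5658]
T [-0.084  -0.0888  0.0294] [0.0577 0.0283 0.0015]
[0.4288 0.2724 0.1242] 35.75
[ 1.3571 -0.2227  0.1772] [-0.1417 -0.1171  0.031 ] [0.4288 0.2724 0.1242] 0.013380407939141624
```

move_arm:
  deltas:
    - [205,[0,0,0],0]
    - [200,[0,0,0],0]
    - [195,[0,0,0],0]
    - [185,[0,0,0],0]
    - [175,[0,0,0],0]
  newtons: 20

```text
clock: 36.25
tool_pos: [0.4288, 0.2724, 0.1241]
tcp_rot: [[-0.109, 0.994, -0.0], [0.994, 0.109, -0.0], [-0.0, -0.0, -1.0]]
force: [-0.4, -0.2, 0.2]
grip_width: 0.027
grip_force: 0.0
```

move_arm:
  deltas:
    - [160,[0,0,0],0]
    - [140,[0,0,0],0]
    - [120,[0,0,0],0]
    - [120,[0,0,0],0]
    - [120,[0,0,0],0]

```text
clock: 36.75
tool_pos: [0.4288, 0.2724, 0.1242]
tcp_rot: [[-0.109, 0.994, -0.0], [0.994, 0.109, 0.0], [0.0, -0.0, -1.0]]
force: [0.6, 0.8, 0.3]
grip_width: 0.0452
grip_force: 0.0
```

```bash
python3 - <<'E'
from h import *
c=eyes.capture("wrist")
cv2.imwrite("pics/f.png",cv2.cvtColor(c["image"],cv2.COLOR_RGB2BGR))
s=arm.sense();print(s['force'],s['torque'],s['tool_pos'],s['grip_width'],s['clock'])
E
```

```text
[-0.9944  0.652   0.2512] [ 0.0185 -0.0463 -0.0232] [0.4288 0.2724 0.1242] 0.04516887431312664 36.8
```

View pics/f.png

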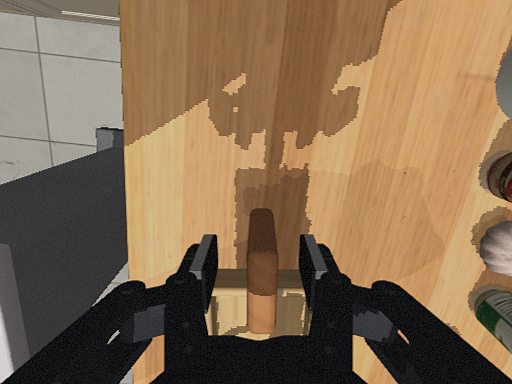

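The wrist view shows the caddy hanging level, with the lug at (262,265) free between the open fingers. I'll withdraw straight up, then outward.

move_arm:
  deltas:
    - [120,[0,0,-0.005],0]
    - [120,[0,0,-0.015],0]
    - [120,[0,0,-0.03],0]
    - [120,[0,0,-0.045],0]
    - [120,[0,0,-0.06],0]

```text
clock: 37.3
tool_pos: [0.4291, 0.2725, 0.1863]
tcp_rot: [[-0.109, 0.994, 0.001], [0.994, 0.109, 0.001], [0.001, 0.001, -1.0]]
force: [0.1, -0.3, 0.3]
grip_width: 0.045
grip_force: 0.0
```

move_arm:
  deltas:
    - [120,[0.01,0,-0.015],0]
    - [120,[0.035,0,-0.03],0]
    - [120,[0.065,0,-0.04],0]
    - [120,[0.09,0,-0.04],0]
    - [120,[0.11,0,-0.04],0]

```text
clock: 37.8
tool_pos: [0.4168, 0.3833, 0.2259]
tcp_rot: [[-0.11, 0.994, 0.001], [0.994, 0.11, 0.001], [0.001, 0.002, -1.0]]
force: [-0.3, -0.5, -0.3]
grip_width: 0.0453
grip_force: 0.0
```

move_arm:
  deltas:
    - [120,[0,0,0],0]
    - [120,[0,0,0],0]
    - [120,[0,0,0],0]
    - [120,[0,0,0],0]
    - [120,[0,0,0],0]

```text
clock: 38.3
tool_pos: [0.417, 0.3811, 0.2245]
tcp_rot: [[-0.109, 0.994, 0.0], [0.994, 0.109, 0.0], [0.0, 0.0, -1.0]]
force: [-0.4, -0.1, -0.1]
grip_width: 0.045
grip_force: 0.0
```

```bash
python3 - <<'E'
from h import *
c=eyes.capture("top")
for q in ["arch_top","caddy"]: print(q,[(round(d["p"],2),np.round(d["point"],3)) for d in eyes.place_of("top",q)[:1]])
c2=eyes.capture("scene")
u,v=map(int,px(c2,(.437,.2,.22)))
cv2.imwrite("pics/g.png",cv2.cvtColor(cv2.resize(c2["image"][max(0,v-90):v+90,max(0,u-120):u+120],(800,600)),cv2.COLOR_RGB2BGR))
print(arm.sense()["clock"])
E
```

```text
arch_top [(0.55, array([0.439, 0.166, 0.229]))]
caddy [(0.91, array([0.439, 0.166, 0.104]))]
38.5
```

View pics/g.png

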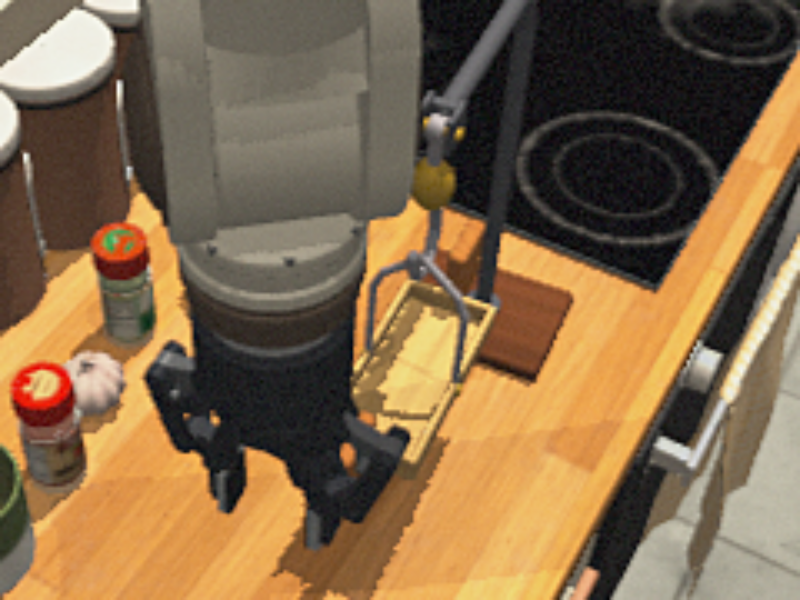

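The crop shows the caddy hanging level from the hook, arch peak at (420,262), with the gripper clear of it. I'll let it settle, then hand in.

move_arm:
  deltas:
    - [120,[0,0,0],0]
    - [120,[0,0,0],0]
    - [120,[0,0,0],0]
    - [120,[0,0,0],0]
    - [120,[0,0,0],0]

```text
clock: 39.0
tool_pos: [0.4168, 0.3818, 0.2242]
tcp_rot: [[-0.109, 0.994, -0.0], [0.994, 0.109, -0.0], [-0.0, -0.0, -1.0]]
force: [0.4, -0.9, -0.5]
grip_width: 0.0454
grip_force: 0.0
```

move_arm:
  deltas:
    - [120,[0,0,0],0]
    - [120,[0,0,0],0]
    - [120,[0,0,0],0]
    - [120,[0,0,0],0]
    - [120,[0,0,0],0]

```text
clock: 39.5
tool_pos: [0.4168, 0.3817, 0.2242]
tcp_rot: [[-0.109, 0.994, -0.0], [0.994, 0.109, -0.0], [-0.0, -0.0, -1.0]]
force: [0.0, -0.1, 0.1]
grip_width: 0.0448
grip_force: 0.0
```

move_arm:
  deltas:
    - [120,[0,0,0],0]
    - [120,[0,0,0],0]
    - [120,[0,0,0],0]
    - [120,[0,0,0],0]
    - [120,[0,0,0],0]

```text
clock: 40.0
tool_pos: [0.4168, 0.3817, 0.2242]
tcp_rot: [[-0.109, 0.994, 0.0], [0.994, 0.109, 0.0], [0.0, 0.0, -1.0]]
force: [0.6, -0.3, 0.3]
grip_width: 0.0452
grip_force: 0.0
```

move_arm:
  deltas:
    - [120,[0,0,0],0]
    - [120,[0,0,0],0]
    - [120,[0,0,0],0]
    - [120,[0,0,0],0]
    - [120,[0,0,0],0]

```text
clock: 40.5
tool_pos: [0.4168, 0.3817, 0.2242]
tcp_rot: [[-0.109, 0.994, -0.0], [0.994, 0.109, -0.0], [-0.0, -0.0, -1.0]]
force: [-0.0, -0.2, 0.1]
grip_width: 0.0455
grip_force: 0.0
```

move_arm:
  deltas:
    - [120,[0,0,0],0]
    - [120,[0,0,0],0]
    - [120,[0,0,0],0]
    - [120,[0,0,0],0]
    - [120,[0,0,0],0]

```text
clock: 41.0
tool_pos: [0.4168, 0.3817, 0.2242]
tcp_rot: [[-0.109, 0.994, 0.0], [0.994, 0.109, 0.0], [0.0, 0.0, -1.0]]
force: [0.5, 0.3, 0.2]
grip_width: 0.045
grip_force: 0.0
```

move_arm:
  deltas:
    - [120,[0,0,0],0]
    - [120,[0,0,0],0]
    - [120,[0,0,0],0]
    - [120,[0,0,0],0]
    - [120,[0,0,0],0]

```text
clock: 41.5
tool_pos: [0.4168, 0.3817, 0.2242]
tcp_rot: [[-0.109, 0.994, -0.0], [0.994, 0.109, 0.0], [0.0, -0.0, -1.0]]
force: [0.5, 1.0, -0.1]
grip_width: 0.0448
grip_force: 0.0
```

```bash
python3 -c "
from h import *
print(order.sign_off())"
```

```text
the job is handed in; nothing more can be done
None
```

The job was handed in at about 41.5 s with no verdict returned: the hook was held still at about 0.9 N for over a second (peak sensed load while seating about 9 N), and the caddy was left hanging level by its arch with the gripper clear.

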